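# Pack orange halves and run the tray sealer

## Task

Pack the tray sealer: put every orange half from the cutting board into the sealer's well, cut face up, then lay the cover squarely over the well and press it down until it is fully home, leaving the paring knife where it lies. Only then work the machine: give the film-advance lever at least two full strokes, each time swinging it all the way to its stop and letting it spring right back, and after that press the keys fully down one at a time, first the round key, then the square key, then the long bar key. Leave the cover home on the well.

Things in the scene. Friction and masses are not known exactly. Their poses are not given: they have to be found in the camera images.
- sealer: benchtop tray sealer, brushed-metal box 250 (x) x 320 (y) x 75 mm high, white film roll along its far side (139 to 189 mm from the origin, up to 92 mm high). Fixed. Origin: centre of its underside; x points away from the robot (up to 0.15 rad off), z up. All sealer offsets below are along its axes, in mm from this origin
- well (a point): centre of the floor of the sealer's open well, at (45, 0, 30) of the sealer, axes as the sealer. The well is 130 (x) by 270 (y) mm inside, 45 mm deep, floor flat and white, rim at the sealer's deck (height 75)
- cover_place (a point): point at (45, 0, 76.5) of the sealer, axes as the sealer: where the cover's origin lies once the cover is centred on the well, square with it and pressed fully home
- cover: flat metal cover plate 160 (x) x 300 (y) x 6 mm, 350 g, with a black bar handle along its y. Origin: centre of its underside. It lies flat on the counter at one side to start, its long side about along the world's x. Either way round is right
- cover_handle (a point): middle of the cover's handle bar, 37 mm above the cover's underside; the bar is 16 mm wide (x), 110 long (y), 14 high (top 44 mm above the underside), open beneath between feet 76 mm apart; the cover's x axis is the direction across it
- gasket (a joint): black gasket frame round the well, 10 mm wide bars just outside the well's rim. 0 as it starts, its top 8.5 mm above the deck, so that a cover laid on it stands 7 mm proud; a press of about 10 to 14 N (friction 8 N) sinks it, with the cover, to its stop at 0.007 m (fully home), where it stays. The weight of the cover does not sink it
- film_lever (a joint): sprung film-advance lever on the sealer's deck, swinging level about a vertical axis. 0 at rest, arm pointing to the sealer's -y; grows clockwise seen from above (the post goes towards the sealer's front, -x) to its stop at 1.2 rad. Spring: about 1.3 N at the post at rest, 5 N at the stop; springs back to 0 when released
- lever_post (a point): middle of the upright black round post at the lever's end, diameter 16 mm, reaching from 12 to 55 mm above the deck (top of the lever's arm 17 mm above it); this point is 36 mm above the deck and 70 mm from the pivot axis
- lever_pivot (a point): point on the lever's pivot axis at the height of lever_post, at (-85, -60, 111) of the sealer, axes as the sealer
- round_key (a joint): press of the round key, m: 0 up, 0.005 at the bottom; spring 1.4 N at first, 5 N at the bottom; springs up again
- square_key (a joint): press of the square key, the same spring and travel
- bar_key (a joint): press of the long bar key, the same spring and travel
- round_key_top (a point): centre of the top of the round key (diameter 25 mm), the middle one of the row of three on the sealer's front strip; moves with the key; 12 mm above the deck when up
- square_key_top (a point): centre of the top of the square key (22 x 22 mm), at the sealer's +y end of the row; 12 mm above the deck when up
- bar_key_top (a point): centre of the top of the long bar key (22 x 42 mm), at the -y end of the row, next to the lever; 12 mm above the deck when up
- board: thin wooden cutting board 280 (x) x 250 (y) x 6 mm, fixed, to the left or right of the sealer. Origin: centre of its underside
- half1: half orange, cut face up, rigid: flat foot 38 mm across, swelling to 58 mm across from 21 mm up to the flat top at 34 mm; 55 g. Origin: centre of its foot, z up through the cut face. There are 2 to 4 such halves on the board; None throughout if this one is absent
- half2: half orange, cut face up, rigid: flat foot 38 mm across, swelling to 58 mm across from 21 mm up to the flat top at 34 mm; 55 g. Origin: centre of its foot, z up through the cut face. There are 2 to 4 such halves on the board; None throughout if this one is absent
- half3: half orange, cut face up, rigid: flat foot 38 mm across, swelling to 58 mm across from 21 mm up to the flat top at 34 mm; 55 g. Origin: centre of its foot, z up through the cut face. There are 2 to 4 such halves on the board; None throughout if this one is absent
- half4: half orange, cut face up, rigid: flat foot 38 mm across, swelling to 58 mm across from 21 mm up to the flat top at 34 mm; 55 g. Origin: centre of its foot, z up through the cut face. There are 2 to 4 such halves on the board; None throughout if this one is absent
- paring_knife: paring knife, 180 mm long, lying on the board's edge nearest the robot; leave it. Origin: near its middle, underside

How it is judged:
By the outcome, as a careful person would: the job done as asked, in the order asked, and still so for the second after the job is handed in, with the robot touching nothing.
Of half1, half2, half3, half4 only 2 to 4 are there at a start; the rules pass over those that are not, and their reading is None.
At some moment in a run one of half1, half2, half3, half4, cover may be knocked a few centimetres aside while the robot is not near it.
It also fails if it takes over 210 s, if anything falls off the work surface, if the arm or the gripper's body presses on something with over 40 N, if the wrist force passes 120 N, or if a joint passes its speed limit or range.

## Robot

A 6-joint arm with a two-finger parallel gripper is mounted at the origin on the work surface. World frame = base frame: x ahead of the robot, y to its left, z up, the work surface at z = 0. Lengths are in m, angles in degrees, forces in N, time in s.
With the tool pointing down it reaches from about 0.325 to 0.85 m from the base axis. Payload 15.5 kg.
Tool frame: the origin (TCP) lies at the very end of the fingers, on their centre line; the grasp point (between the pads) lies arm.grip_depth behind it (arm.grip_depth is the distance from the TCP to the grasp point, in m); z points along the fingers, y is the line along which they close (so a half turn about z gives the same grasp; the last joint's range is limited). The gripper opens to 91 mm and grips with 3 to 60 N. Pads are 32 mm wide; open, the fingers measure 118 mm over their backs; the gripper's body (76 mm by 178 mm) begins 60 mm behind the grasp point.
Start: joints at [65.747, 28.281, 77.091, -0, 74.628, -5.472], TCP at [0.201, 0.592, 0.178] pointing down, gripper open.
Joint ranges: [-166.48, 166.48], [-47.26, 123.95], [12.59, 153.08], [-70.14, 250.14], [6.76, 159.57], [-176.63, 176.63]. Speed limits (degrees/s): [108.29, 108.29, 147.25, 172.46, 172.46, 172.46].

## Interface

Orientations are given as a 3x3 rotation matrix whose columns are the frame's x, y, z axes.
In Python, from rig import arm gives the robot as it stands. Calls block until the motion is done:
- arm.move_to(position, orientation): joint-space move of the TCP to a pose.
- arm.move_l(position, orientation=None, feed=0.15): straight line of the TCP; orientation=None keeps the orientation; feed is the mean speed in m/s.
- arm.move_joints(angles): joint-space move.
- arm.grip(opening): finger opening in m; the grip force is fixed at half the most; returns when the fingers have stopped.
- arm.sleep(seconds).
- arm.solve_ik(position, orientation): joint angles nearest the present ones, or None.
- arm.snapshot(name): name is "side" or "top" or "wrist"; returns the picture (384x512x3 uint8, red, green, blue); there is no depth.
- arm.get_calibration(name): a dict with "intrinsics" (3x3 intrinsics, pixels), "cam_to_world" (4x4, takes a point from camera to world coordinates). Camera axes: x right, y down, z forward; pixel columns grow to the right and rows downward; lengths in m; the calibration is good to about 2 mm. A picture is of the moment at which its call begins: read the wrist's pose just before it. get_calibration takes no time and is no camera call; for the wrist camera it gives the pose at the moment of the call.
A pose or a line that the arm cannot do raises arm.Unreachable and nothing moves.
- arm.sign_off(): hands the job in; it is judged then, once.
Readings, each from a call of its own:
- arm.current_t(): time.
- arm.current_joint_positions(): joint angles.
- arm.current_dq(): joint speeds.
- arm.current_tau(): joint torques, N m.
- arm.current_ee_pos(): TCP position.
- arm.current_tool_rot(): TCP orientation.
- arm.current_force(): force on the tool from outside, world axes, zero at the start.
- arm.current_torque(): the same for the moment, N m.
- arm.current_width(): finger opening in m.
- arm.current_grasp_force(): force on a finger pad.
Only numpy, scipy, OpenCV 4.12 (cv2) and the standard library are available. Lean on these libraries where they do the work, as an engineer would, in place of code of your own. Each camera call takes 0.05 s, during which the arm holds its last target. There are 200 camera calls.

## Working session

There is one attempt and no reset: what is moved stays moved. The work goes in short steps, each a Python script; the robot and the scene stay as the last script left them, time stands still between calls to the robot, and variables do not carry over. Pictures are saved under pics/ and viewed, at most 14 in all, crops included, and the job is handed in when it is done.

```bash
ls; mkdir -p pics
python3 - <<'E'
from rig import arm
import cv2,numpy as np
print(arm.grip_depth, arm.current_t())
np.set_printoptions(precision=4,suppress=True)
for n in ["top","side","wrist"]:
    c=arm.get_calibration(n); print(n,c["intrinsics"],c["cam_to_world"])
    im=arm.snapshot(n); cv2.imwrite(f"pics/{n}0.png",im[:,:,::-1])
a=cv2.imread("pics/top0.png");b=cv2.imread("pics/side0.png")
cv2.imwrite("pics/top0b.png",cv2.resize(a,(800,600)))
cv2.imwrite("pics/side0b.png",cv2.resize(b,(800,600)))
print(arm.current_tool_rot())
E
```

```text
pics
0.0188 0.0
top [[352.0121   0.     255.3715]
 [  0.     352.0121 191.3658]
 [  0.       0.       1.    ]] [[-0.0273 -0.9944  0.1024  0.3877]
 [-0.9992  0.03    0.0254 -0.0053]
 [-0.0283 -0.1016 -0.9944  1.1387]
 [ 0.      0.      0.      1.    ]]
side [[413.359    0.     256.2193]
 [  0.     413.359  192.6811]
 [  0.       0.       1.    ]] [[ 0.9922 -0.0767  0.0985  0.4024]
 [-0.1233 -0.48    0.8686 -0.9908]
 [-0.0194 -0.8739 -0.4857  0.6681]
 [ 0.      0.      0.      1.    ]]
wrist [[264.4079   0.     257.9961]
 [  0.     264.4079 192.3987]
 [  0.       0.       1.    ]] [[ 0.322   0.9167  0.2364  0.1349]
 [ 0.9467 -0.3117 -0.0807  0.6142]
 [-0.0003  0.2498 -0.9683  0.3845]
 [ 0.      0.      0.      1.    ]]
[[-0.9468  0.3219 -0.0004]
 [ 0.3219  0.9468 -0.0008]
 [ 0.0001 -0.0009 -1.    ]]
```

View pics/top0b.png

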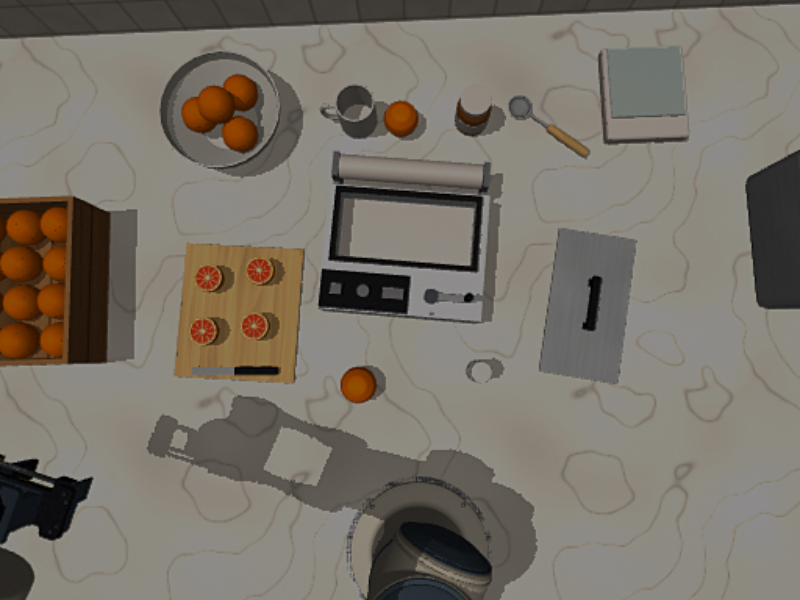

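View pics/side0b.png

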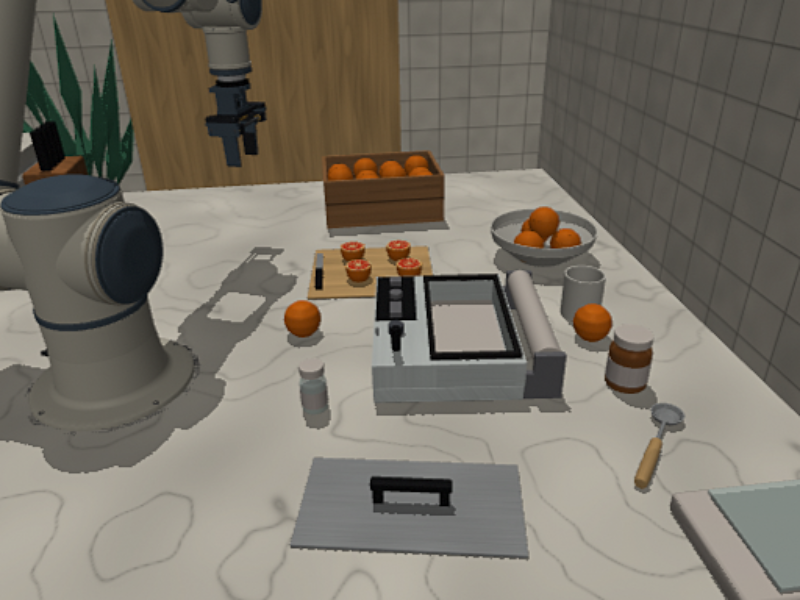

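The top view (800x600) shows four halves at about (208,278), (260,270), (203,330) and (255,325), with the knife at (235,370). The gasket frame spans (330–482, 185–270), the keys are at (335/362/393, ~290), the lever post is at (468,297) and the cover handle at (593,303). The side view shows the same things, so next I triangulate across the two.

```bash
cat > h.py <<'E'
from rig import arm
import cv2,numpy as np
np.set_printoptions(precision=4,suppress=True)
def ray(cal,px):
    K,T=cal["intrinsics"],cal["cam_to_world"]
    d=T[:3,:3]@np.linalg.solve(K,[px[0],px[1],1.]); return T[:3,3],d/np.linalg.norm(d)
def plane(cal,px,z):
    o,d=ray(cal,px); return o+d*(z-o[2])/d[2]
def tri(*obs):
    """least-squares point nearest the rays of (cal,px) pairs; returns point, rms miss"""
    A=np.zeros((3,3));b=np.zeros(3);R=[]
    for c,p in obs:
        o,d=ray(c,p);P=np.eye(3)-np.outer(d,d);A+=P;b+=P@o;R.append((P,o))
    x=np.linalg.solve(A,b); return x,max(np.linalg.norm(P@(x-o)) for P,o in R)
def blobs(mask,amin=30):
    n,l,s,c=cv2.connectedComponentsWithStats(mask.astype(np.uint8),connectivity=8)
    return [(c[i],s[i],l==i) for i in range(1,n) if s[i,4]>=amin]
def quad(m):
    cn=max(cv2.findContours(m.astype(np.uint8),cv2.RETR_EXTERNAL,cv2.CHAIN_APPROX_NONE)[0],key=cv2.contourArea)
    return cv2.convexHull(cn),cv2.minAreaRect(cn)
def down(yaw):
    """tool pointing down, tool y (closing line) along world yaw [rad]"""
    y=np.array([np.cos(yaw),np.sin(yaw),0]);z=np.array([0,0,-1.]);return np.c_[np.cross(y,z),y,z]
E
python3 - <<'E'
from h import *
for n in ["top","side"]:
    im=cv2.imread(f"pics/{n}0.png"); hsv=cv2.cvtColor(im,cv2.COLOR_BGR2HSV); g=im.max(2)
    print(n)
    red=((hsv[...,0]<20)|(hsv[...,0]>172))&(hsv[...,1]>130)&(g>100)
    for c,s,m in blobs(red,20): 
        mm=hsv[m]; print(" red",c,s,np.median(mm,0))
    for c,s,m in blobs(g<45,40): print(" blk",c,s)
E
```

```text
top
 red [151.9752  55.1931] [143  47  18  19 202] [ 13. 255. 136.]
 red [130.0639  67.9142] [116  55  29  27 501] [ 13. 255. 134.]
 red [255.9189  73.7196] [247  65  19  19 296] [ 13. 255. 137.]
 red [151.0717  84.4755] [142  75  19  19 265] [ 13. 255. 133.]
 red [363.3357  89.4196] [350  80  27  20 143] [ 17. 142. 130.]
 red [ 32.9305 180.8034] [   0  126   47  108 1755] [ 14. 255. 115.]
 red [ 12.6801 144.6066] [  4 135  18  20 272] [ 13. 255. 132.]
 red [153.1599 198.0041] [ 112  156   82   89 4634] [ 17. 138. 143.]
 red [  8.7774 168.1802] [  0 158  19  21 283] [ 13. 255. 132.]
 red [ 10.5583 193.3286] [  2 183  18  21 283] [ 13. 255. 132.]
 red [  7.1152 218.1561] [  0 208  16  21 269] [ 13. 255. 131.]
 red [228.2209 246.5612] [218 237  21  21 335] [ 13. 255. 136.]
 red [157.9385 241.0308] [147 240  23   4  65] [ 17. 141. 143.]
 blk [489.0101 150.8711] [477  96  35 101 993]
 blk [259.142  143.8056] [210 119  99  55 993]
 blk [ 56.5105 181.3189] [  44  126   26  107 2380]
 blk [ 18.0439 132.4649] [  0 129  43  12 228]
 blk [502.6531 172.2041] [499 163   8  18  49]
 blk [232.0673
[... 1087 characters left out ...]
 12. 195. 161.]
 red [192.0463 201.6204] [182 192  22  21 324] [ 13. 236. 143.]
 red [378.9208 203.8279] [367 194  24  22 366] [ 13. 236. 145.]
 blk [160.2965   6.5   ] [154   0  13  16 172]
 blk [67.9638 87.499 ] [ 43  33  42  86 968]
 blk [149.6377  45.1449] [134  42  27   6  69]
 blk [28.8711 86.5519] [ 17  48  25  62 636]
 blk [153.9129  73.7983] [132  50  38  53 689]
 blk [48.8519 74.1111] [ 42  58  11  33 108]
 blk [ 82.1168 167.3182] [  46  132   58   79 2055]
 blk [203.5 178. ] [202 172   4  13  52]
 blk [253.0464 191.3327] [241 177  25  28 496]
 blk [301.6235 206.5324] [271 176  63  54 680]
 blk [252.9524 214.9238] [249 208   9  17 105]
 blk [262.3526 311.5019] [237 305  52  19 536]
```

```bash
cat >> h.py <<'E'
def faces(im,x0,x1,y0,y1):
    """centres (px) of cut faces in an RGB picture window: bounding ellipse of reddish pixels"""
    hsv=cv2.cvtColor(im,cv2.COLOR_RGB2HSV)
    m=(((hsv[...,0]<11)|(hsv[...,0]>170))&(hsv[...,1]>105)&(hsv[...,2]>90)).astype(np.uint8)
    k=np.zeros_like(m);k[y0:y1,x0:x1]=m[y0:y1,x0:x1]
    k=cv2.morphologyEx(k,cv2.MORPH_CLOSE,np.ones((3,3)))
    return [(cv2.minEnclosingCircle(cv2.findContours(b[2].astype(np.uint8),0,1)[0][0])[0],b[0],b[1]) for b in blobs(k,25)]
def dark(im,box,amin=40,t=45):
    g=im.max(2)<t; k=np.zeros_like(g);x0,x1,y0,y1=box;k[y0:y1,x0:x1]=g[y0:y1,x0:x1]
    return max(blobs(k,amin),key=lambda b:b[1][4])
def quadc(m):
    """4-corner polygon of a mask's hull, corners sorted by angle"""
    h,_=quad(m);e=0.01
    while True:
        q=cv2.approxPolyDP(h,e*cv2.arcLength(h,True),True)
        if len(q)<=4: break
        e+=0.005
    return q[:,0].astype(float)
E
python3 - <<'E'
from h import *
T=cv2.imread("pics/top0.png")[:,:,::-1].copy();S=cv2.imread("pics/side0.png")[:,:,::-1].copy()
ct,cs=arm.get_calibration("top"),arm.get_calibration("side")
ft=faces(T,110,195,156,235);fs=faces(S,195,280,150,185)
for f in ft: print("top",f, plane(ct,f[1],.040))
for f in fs: print("side",f, plane(cs,f[1],.040))
for a in ft:
  for b in fs:
    x,e=tri((ct,a[1]),(cs,b[1]))
    if e<.008: print("tri",x,e)
gt=quadc(dark(T,(205,315,110,177))[2]);gs=quadc(dark(S,(268,340,170,235))[2])
print(gt,gs)
for z in(.0835,): print(np.array([plane(ct,p,z) for p in gt]),np.array([plane(cs,p,z) for p in gs]))
for p in gt:
  for q in gs:
    x,e=tri((ct,p),(cs,q))
    if e<.008: print("gask",x,e)
a=dark(T,(365,395,170,215));b=dark(S,(230,295,300,330))
r=quad(a[2])[1];print("handle",r,plane(ct,r[0],.044),tri((ct,a[0]),(cs,b[0])))
bx=cv2.boxPoints(r);print([plane(ct,p,.044)[:2] for p in bx])
E
```

```text
top ((165.27586364746094, 172.55172729492188), array([165.3214, 172.5893]), array([158, 165,  15,  16, 168], dtype=int32)) [0.5694 0.3074 0.04  ]
top ((132.1923065185547, 177.1923065185547), array([132.1508, 177.1117]), array([125, 170,  15,  15, 179], dtype=int32)) [0.5583 0.4138 0.04  ]
top ((161.89999389648438, 208.10000610351562), array([161.9945, 208.0879]), array([155, 201,  15,  15, 182], dtype=int32)) [0.4568 0.3181 0.04  ]
top ((129.0, 211.57142639160156), array([129.0682, 211.4432]), array([122, 204,  15,  16, 176], dtype=int32)) [0.4492 0.4226 0.04  ]
side ((225.0, 157.0), array([224.9825, 156.9474]), array([219, 155,  13,   5,  57], dtype=int32)) [0.4487 0.4221 0.04  ]
side ((254.5, 156.0), array([254.4182, 155.9636]), array([249, 154,  12,   5,  55], dtype=int32)) [0.5578 0.4128 0.04  ]
side ((261.5, 168.5), array([261.2647, 167.9853]), array([255, 165,  14,   7,  68], dtype=int32)) [0.5692 0.3063 0.04  ]
side ((229.46153259277344, 169.0), array([228.9701, 168.9104]), array([223, 166,  14,   7,  67], dtype=int32)) [0.4566 0.3174 0.04  ]
tri [0.5523 0.2916 0.0953] 0.00792
[... 666 characters left out ...]
.0009647422207981603
gask [ 0.8     0.1719 -0.1471] 0.0015225755715245635
gask [ 0.6508 -0.1266  0.2183] 0.0025874049678977842
gask [ 0.6935 -0.1457  0.076 ] 0.0010309024650957566
gask [ 0.5499 -0.1304  0.0774] 0.001552877871101696
gask [ 0.5341 -0.1144  0.2174] 0.004209836374341468
gask [ 0.6105  0.189  -0.141 ] 0.007992224686301156
gask [0.5795 0.1554 0.0793] 0.0006485543170587393
handle ((378.55999755859375, 193.5800018310547), (7.49533224105835, 35.21391677856445), 8.130102157592773) [ 0.482  -0.3583  0.044 ] (array([ 0.4813, -0.363 ,  0.033 ]), np.float64(0.00038828124060681445))
[array([ 0.4303, -0.3361]), array([ 0.5382, -0.3581]), array([ 0.5341, -0.3807]), array([ 0.4264, -0.3586])]
```

Heights check out: the cut faces sit at 0.0395 against an expected 0.040, and the gasket's outer size is about 145x288. The sealer yaw is about -0.107 rad and the well centre about (0.637, 0.005). I'll refine that with the wrist camera over the sealer.

Run:
```python
from h import *
R=down(-.107)
import pickle
out=[]
for p in [(.57,.06,.32),(.55,-.09,.32)]:
    arm.move_to(np.array(p),R); arm.sleep(.3)
    c=arm.get_calibration("wrist");im=arm.snapshot("wrist");out.append((c,im))
pickle.dump(out,open("w.pkl","wb"))
cv2.imwrite("pics/w1.png",np.hstack([cv2.resize(o[1][:,:,::-1],(400,300)) for o in out]))
cv2.imwrite("pics/w1a.png",cv2.resize(out[0][1][:,:,::-1],(800,600)))
cv2.imwrite("pics/w1b.png",cv2.resize(out[1][1][:,:,::-1],(800,600)))
print(arm.current_t())
```

```text
3.8667
```

View pics/w1a.png

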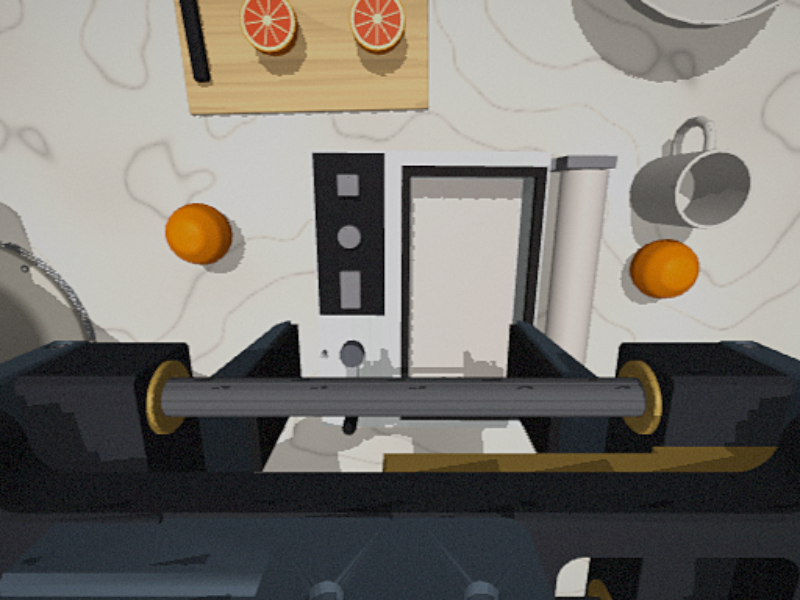

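View pics/w1b.png

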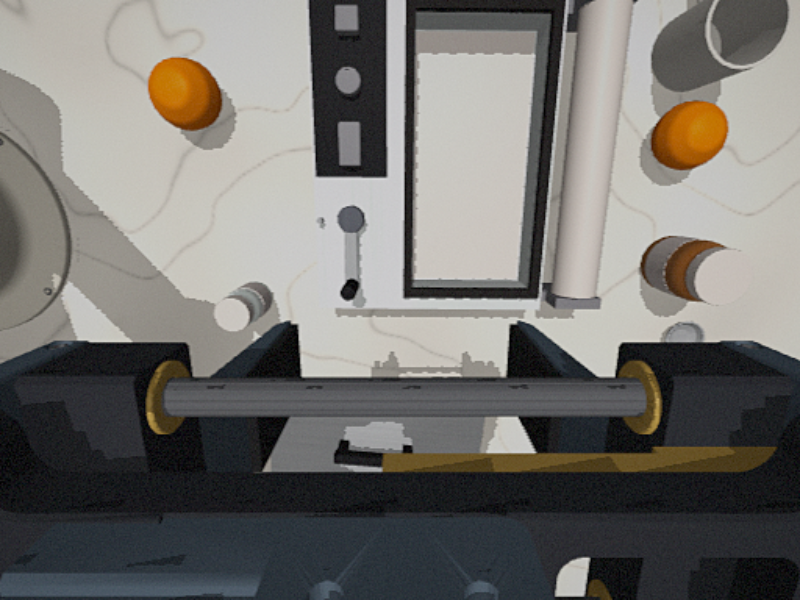

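The first wrist view shows the square, round and bar keys at (348,185), (349,237) and (350,289), with the gasket's +y corners at (403,167) and (546,167). The second shows the whole gasket at (403–566, 10–298), the pivot at (351,219) and the post at (349,290). Now I triangulate the keys and corners.

Run:
```python
from h import *
import pickle
(ca,A),(cb,B)=pickle.load(open("w.pkl","rb"))
def keys(im,box):
    x0,x1,y0,y1=box;w=im[y0:y1,x0:x1].max(2)
    return [ (np.array([x0,y0])+b[1][:2]+ (b[1][2:4]-1)/2, b[1][2:]) for b in blobs((w>75),60)]
ka=keys(A,(205,243,102,198));kb=keys(B,(204,244,0,110))
print(ka);print(kb)
K=[]
for a in ka:
  for b in kb:
    x,e=tri((ca,a[0]),(cb,b[0]))
    if e<.004 and .07<x[2]<.1: print("key",x,e);K.append(x)
# gasket
b=dark(B,(254,365,0,195),t=50);print(b[1]);q=quadc(b[2]);print(q)
Pb=np.array([plane(cb,p,.0835) for p in q]);print(Pb)
a=dark(A,(254,352,100,205),t=50);qa=quadc(a[2]);print(qa,[plane(ca,p,.0835) for p in qa])
for p in qa:
  for r in q:
    x,e=tri((ca,p),(cb,r))
    if e<.004 and .05<x[2]<.11: print("gask",x,e)
for px in [(350.5,219),(349,284)]: print(plane(cb,np.array(px)*.64,.13))
```

```text
[(array([222., 118.]), array([ 15,  13, 181], dtype=int32)), (array([223., 151.]), array([ 15,  15, 178], dtype=int32)), (array([223.5, 185. ]), array([ 14,  25, 316], dtype=int32))]
[(array([221.5,  11. ]), array([ 16,  17, 253], dtype=int32)), (array([222.,  51.]), array([ 17,  17, 222], dtype=int32)), (array([223. ,  91.5]), array([ 15,  28, 400], dtype=int32))]
key [0.5214 0.146  0.0863] 0.0002182890989339801
key [0.515  0.0936 0.0846] 0.0002222401811672154
key [0.5082 0.0362 0.0848] 0.0001276638868380231
[ 259    0  103  191 3420]
[[361.   0.]
 [343. 190.]
 [259. 189.]
 [260.   0.]]
[[ 0.7258  0.1394  0.0835]
 [ 0.6923 -0.1442  0.0835]
 [ 0.5481 -0.1271  0.0835]
 [ 0.5792  0.155   0.0835]]
[[258. 106.]
 [349. 107.]
 [340. 204.]
 [257. 204.]] [array([0.5806, 0.1583, 0.0835]), array([0.7252, 0.1413, 0.0835]), array([ 0.7061, -0.0196,  0.0835]), array([ 0.5615, -0.0042,  0.0835])]
gask [0.5802 0.159  0.0731] 0.0004851524027048856
gask [0.7274 0.1414 0.078 ] 0.00040528089105307464
[ 0.506  -0.0366  0.13  ]
[ 0.4959 -0.0987  0.13  ]
```

```bash
cat >> h.py <<'E'
YAW=-.116; WELL=np.array([.6366,.0062])
RS=down(YAW); _c,_s=np.cos(YAW),np.sin(YAW)
def sw(x,y):
    """sealer offsets [mm, from the sealer origin] -> world xy"""
    return WELL+np.array([[_c,-_s],[_s,_c]])@(np.array([x-45,y])/1000)
def at(xy,z): return np.array([xy[0],xy[1],z])
def halves(im=None):
    ct=arm.get_calibration("top"); im=arm.snapshot("top") if im is None else im
    return [plane(ct,f[1],.040)[:2] for f in faces(im,95,215,145,250) if f[2][4]>110]
def pick_place(p,slot,look):
    Rb=down(np.pi/2)
    arm.grip(.084); arm.move_to(at(p,.12),Rb); arm.move_l(at(p,.0142),feed=.12)
    arm.grip(.045); print("width",arm.current_width(),arm.current_grasp_force())
    arm.move_l(at(p,.20),feed=.25)
    w=sw(*slot); arm.move_to(at(w,.20),RS)
    arm.move_l(at(w,.0393),feed=.12); print("F",arm.current_force(),arm.current_width())
    arm.grip(.068); arm.move_l(at(w,.20),feed=.25)
    h=halves() if look else []
    print("t",arm.current_t(),"left",h); return h
E
python3 - <<'E'
from h import *
print(sw(-85,-60),sw(-85,-130),halves())
h=halves()
p=min(h,key=lambda q:np.hypot(*q))
pick_place(p,(45+8,-96),True)
cv2.imwrite("pics/t2.png",arm.snapshot("top")[:,:,::-1]);cv2.imwrite("pics/w2.png",arm.snapshot("wrist")[:,:,::-1])
E
```

```text
[ 0.5005 -0.0384] [ 0.4924 -0.1079] [array([0.5694, 0.3074]), array([0.5583, 0.4138]), array([0.4568, 0.3181]), array([0.4491, 0.4227])]
width 0.04492903770083362 0.0
F [-0.1848 -0.47    0.1868] 0.04520565522294096
t 13.2 left [array([0.5694, 0.3074]), array([0.5582, 0.4137]), array([0.4568, 0.3181]), array([0.4489, 0.4228])]
```

View pics/w2.png

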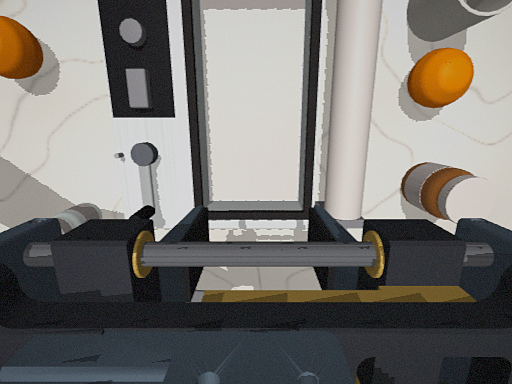

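The picture shows the well still empty: the grip closed on nothing (width 0.045, force 0). I'll repeat the approach and look at it before closing.

Run:
```python
from h import *
p=np.array([.4568,.3181])
arm.grip(.084); arm.move_to(at(p,.12),down(np.pi/2)); arm.move_l(at(p,.0142),feed=.12)
print(arm.current_ee_pos(),arm.current_tool_rot(),arm.current_width(),arm.current_force())
s=arm.snapshot("side");w=arm.snapshot("wrist")
cv2.imwrite("pics/s3.png",np.hstack([cv2.resize(s[110:206,176:304,::-1],(400,300)),cv2.resize(w[:,:,::-1],(400,300))]))
```

```text
[0.4573 0.3183 0.0148] [[-1.      0.0001  0.0009]
 [ 0.0001  1.      0.0005]
 [-0.0009  0.0005 -1.    ]] 0.08385204782941366 [0.5314 0.4941 0.4972]
```

View pics/s3.png

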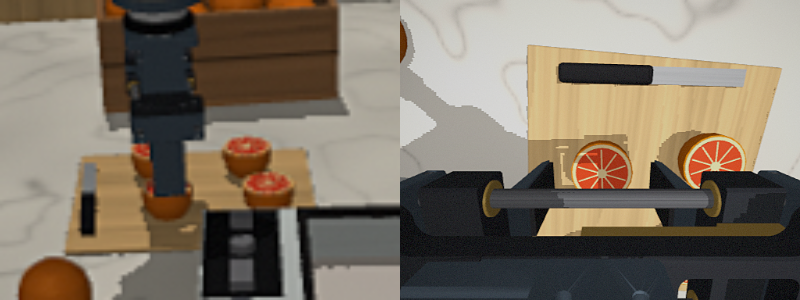

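The fingers straddle the half properly (side view left, wrist view right). Now I close in steps and read the width and force.

Run:
```python
from h import *
for g in (.062,.054,.045,.03):
    arm.grip(g); print(g,arm.current_width(),arm.current_grasp_force()); arm.sleep(.3); print(arm.current_width(),arm.current_grasp_force(),arm.current_force())
s=arm.snapshot("side");w=arm.snapshot("wrist")
cv2.imwrite("pics/s4.png",np.hstack([cv2.resize(s[110:206,176:304,::-1],(400,300)),cv2.resize(w[:,:,::-1],(400,300))]))
```

```text
0.062 0.061801908395477424 0.0
0.061631690036570985 0.0 [ 0.0596  0.7846 -0.1975]
0.054 0.05395168033390327 0.0
0.05404942088426414 0.0 [ 0.4297 -0.1537 -0.2091]
0.045 0.04517492783875672 0.0
0.04517438049393073 0.0 [ 0.2318  0.4296 -0.2174]
0.03 0.030029515305310103 0.0
0.029979820351557423 0.0 [-0.0546  0.5758 -0.0054]
```

View pics/s4.png

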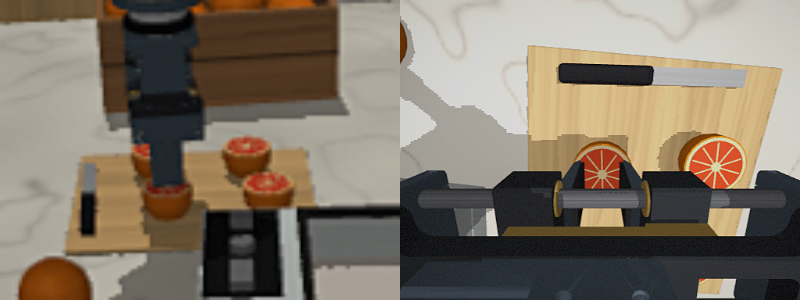

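```bash
cat >> h.py <<'E'
def proj(c,X):
    T=np.linalg.inv(c["cam_to_world"]);v=c["intrinsics"]@(T[:3,:3]@np.asarray(X)+T[:3,3]);return v[:2]/v[2]
E
python3 - <<'E'
from h import *
cs,cw=arm.get_calibration("side"),arm.get_calibration("wrist")
e=arm.current_ee_pos();print(e,arm.current_joint_positions())
s=lambda p:(p-[176,110])*400/128
for X in (e,e+[0,0,.03],[.4568,.3181,.04]): print("side crop",s(proj(cs,X)),"wrist(400)",400+proj(cw,X)[0]*400/512,proj(cw,X)[1]*300/384)
print("start tcp side800",proj(cs,[.201,.592,.178])/.64, proj(arm.get_calibration("top"),[.201,.592,.178])/.64)
E
```

```text
[0.4568 0.3181 0.0142] [ 28.7062  35.0379  96.288   -0.0018  48.6725 -61.2949]
side crop [166.8477 204.3957] wrist(400) 601.4516192528133 165.43192912403697
side crop [165.4835 180.4188] wrist(400) 601.4645095400582 175.9578528751572
side crop [165.6632 183.8137] wrist(400) 601.4573949475101 174.27521755033186
start tcp side800 [244.0412 172.9436] [ 72.6406 473.1435]
```

Projecting the reported TCP into the side view puts it about 20 mm below the fingertips I can see. So the real tips seem to end higher than reported. I'll check by feel, touching a bare spot of the board lightly with closed fingers.

Run:
```python
from h import *
arm.move_l(at([.4568,.3181],.12),feed=.2); arm.grip(0.0); print("w",arm.current_width())
p=np.mean(halves(),0); print(p)
arm.move_to(at(p,.06),down(np.pi/2)); arm.sleep(.3)
f0=np.mean([arm.current_force() for _ in range(5)],0);print(f0)
z=.02; arm.move_l(at(p,z),feed=.08)
while z>-.035:
    z-=.0015; arm.move_l(at(p,z),feed=.03); f=arm.current_force()
    if abs(f[2]-f0[2])>4: break
print("contact cmd z",z,"actual",arm.current_ee_pos(),f)
cs=arm.get_calibration("side");s=arm.snapshot("side")
cv2.imwrite("pics/s5.png",cv2.resize(s[90:210,160:320,::-1],(800,600)))
print((proj(cs,arm.current_ee_pos())-[160,90])*5,arm.current_t())
```

```text
w 0.0004430946036735017
[0.5695 0.3075]
[-0.7362 -0.3178 -0.2852]
contact cmd z 0.003500000000000001 actual [0.5697 0.3076 0.0043] [-3.8651 -1.666  12.5392]
[507.5947 434.5232] 25.2
```

View pics/s5.png

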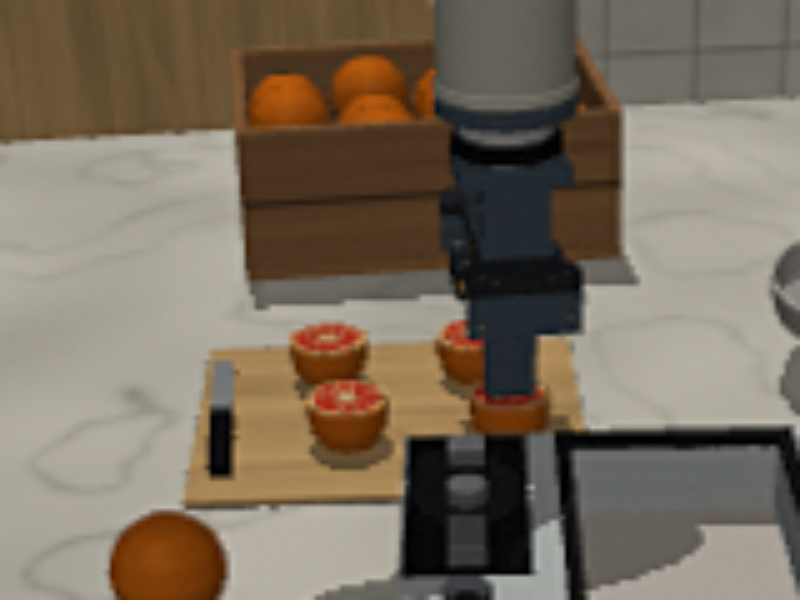

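I slipped here: the arm hid the other halves from the top camera, so the mean came out at one half and I touched its cut face (top at 0.040). That still gives the offset: contact came at a reported z of about 0.0045, so the real tips are about 35.5 mm above the reported TCP, which fits the picture. I'll apply it, with a force guard on the descent.

```bash
cat >> h.py <<'E'
D=.0355   # the true fingertips stand this much above the reported TCP
def at(xy,z): return np.array([xy[0],xy[1],z-D])   # z = true height of the fingertips
def pick_place(p,slot,look=True):
    Rb=down(np.pi/2)
    arm.grip(.084); arm.move_to(at(p,.12),Rb); arm.move_l(at(p,.020),feed=.15); arm.move_l(at(p,.0155),feed=.03)
    f=arm.current_force(); print("down",f)
    if abs(f[2])>6: arm.move_l(at(p,.12)); return None
    arm.grip(.045); print("width",arm.current_width(),arm.current_grasp_force())
    if arm.current_width()<.05: arm.move_l(at(p,.12)); return None
    arm.move_l(at(p,.20),feed=.25)
    w=sw(*slot); arm.move_to(at(w,.20),RS)
    arm.move_l(at(w,.055),feed=.15); arm.move_l(at(w,.0405),feed=.03); print("F",arm.current_force(),arm.current_width())
    arm.grip(.068); arm.move_l(at(w,.20),feed=.25)
    h=halves() if look else []
    print("t",arm.current_t(),"left",h); return h
E
python3 - <<'E'
from h import *
e=arm.current_ee_pos(); arm.move_l(e+[0,0,.1],feed=.2)
arm.move_to(at(WELL,.25),RS)
h=halves(); print(h)
p=min(h,key=lambda q:np.hypot(*q))
pick_place(p,(45+8,-96))
arm.move_to(at(WELL,.32),RS)
cv2.imwrite("pics/w6.png",arm.snapshot("wrist")[:,:,::-1])
E
```

```text
[array([0.5694, 0.3074]), array([0.5582, 0.4137]), array([0.4568, 0.3181]), array([0.4492, 0.4226])]
down [ 0.5679 -0.9313 -0.8541]
width 0.057126492123105964 30.0002616411075
F [ 0.291  -0.2329 -1.232 ] 0.05693376310312464
t 37.025 left [array([0.5693, 0.3074]), array([0.5582, 0.4137])]
```

Run:
```python
from h import *
t=arm.snapshot("top");cv2.imwrite("pics/t6.png",np.hstack([cv2.resize(t[:,:,::-1],(400,300)),cv2.resize(cv2.imread("pics/w6.png"),(400,300))]))
for f in faces(t,60,260,110,300): print(f, plane(arm.get_calibration("top"),f[1],.04))
```

```text
((165.27586364746094, 172.55172729492188), array([165.3214, 172.5893]), array([158, 165,  15,  16, 168], dtype=int32)) [0.5694 0.3074 0.04  ]
((132.1923065185547, 177.1923065185547), array([132.1508, 177.1117]), array([125, 170,  15,  15, 179], dtype=int32)) [0.5583 0.4138 0.04  ]
((129.0, 211.57142639160156), array([129.0282, 211.4576]), array([122, 204,  15,  16, 177], dtype=int32)) [0.4492 0.4228 0.04  ]
```

View pics/t6.png

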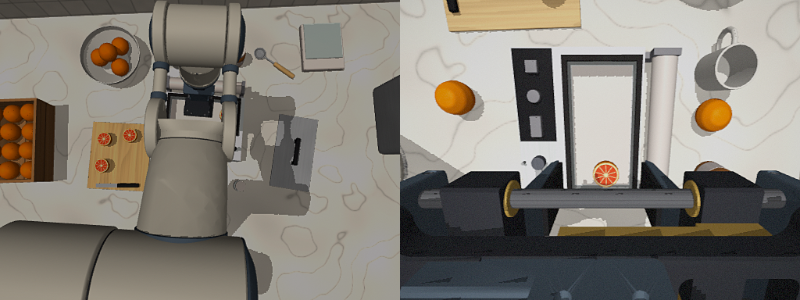

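Half 1 is in the well at its -y end, and three halves remain on the board. One had only been hidden by the arm. On to the rest.

Run:
```python
from h import *
for slot in [(37,-32),(53,32),(37,96)]:
    h=halves(); print(h)
    if pick_place(max(h,key=lambda q:q[1]-q[0]),slot,False) is None: print("FAILED");break
    arm.move_to(at(WELL,.32),RS); print(arm.current_t())
print(halves())
t=arm.snapshot("top");arm.move_to(at(WELL,.40)+[-.08,-.02,0],RS);cw=arm.get_calibration("wrist");w=arm.snapshot("wrist")
h=np.hstack([cv2.resize(x[:,:,::-1],(400,300)) for x in (t,w)])
cv2.imwrite("pics/t7.png",h)
```

```text
[array([0.5694, 0.3074]), array([0.5583, 0.4138]), array([0.4492, 0.4226])]
down [ 0.6816  0.1135 -0.7476]
width 0.05714045534481426 30.0001852357218
F [ 1.0715 -0.6075 -0.415 ] 0.05672749564364774
t 47.3333 left []
47.9
[array([0.5694, 0.3074]), array([0.5583, 0.4138])]
down [ 0.8339 -0.5356  0.2227]
width 0.05699473487963103 30.00023240223527
F [-0.0236 -0.2409 -0.3034] 0.056850311202031295
t 57.0083 left []
57.575
[array([0.5694, 0.3074])]
down [ 0.459  -0.1804  1.3257]
width 0.0569704087329392 30.00024373875931
F [ 0.1742  0.2951 -0.6361] 0.05707490344127132
t 66.2083 left []
66.875
[]
```

View pics/t7.png

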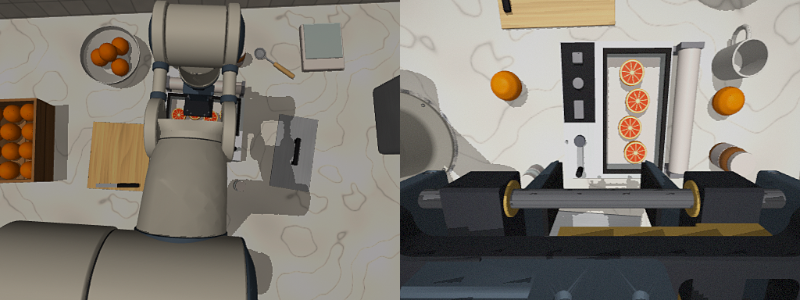

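All four halves are in the well, cut face up, and the board holds only the knife. Next I measure the cover from two wrist positions.

Run:
```python
from h import *
import pickle
R=down(np.deg2rad(-101.5)); out=[]
for p in [(.40,-.34),(.36,-.29)]:
    arm.move_to(at(p,.37),R); arm.sleep(.3); c=arm.get_calibration("wrist"); out.append((c,arm.snapshot("wrist")))
pickle.dump(out,open("wc.pkl","wb")); print(arm.current_joint_positions(),arm.current_t())
cv2.imwrite("pics/w8.png",np.hstack([cv2.resize(o[1][:,:,::-1],(400,300)) for o in out]))
for c,im in out:
    for b in blobs(im.max(2)<45,60):
        r=quad(b[2])[1]; bx=cv2.boxPoints(r)
        if b[1][4]<6000: print(b[0],b[1],r, plane(c,r[0],.044), [plane(c,q,.044)[:2] for q in bx])
```

```text
[-46.2696   7.414   83.7189   0.0002  88.8904  55.2357] 69.9833
[65.8422 51.0523] [   0    2  118  114 2180] ((53.73955535888672, 58.11104965209961), (104.94459533691406, 117.42430114746094), 84.7581787109375) [ 0.6467 -0.0307  0.044 ] [array([0.7341, 0.0444]), array([ 0.7104, -0.1503]), array([ 0.552 , -0.1121]), array([0.5764, 0.1015])]
[261.0549 115.2918] [258  85   8  62 401] ((261.4999694824219, 115.49998474121094), (6.999999046325684, 60.99999237060547), 0.0) [ 0.4829 -0.3623  0.044 ] [array([ 0.4308, -0.3453]), array([ 0.5347, -0.3663]), array([ 0.5323, -0.3784]), array([ 0.4282, -0.3581])]
[ 25.8653 147.8509] [   0  124   58   47 1737] ((26.762666702270508, 147.02064514160156), (43.05491638183594, 57.30549240112305), 85.03025817871094) [0.5143 0.0773 0.044 ] [array([0.5575, 0.1177]), array([0.5451, 0.0118]), array([0.4696, 0.0354]), array([0.4821, 0.1458])]
[104.9942 140.6647] [ 95 136  21  10 173] ((105.0, 140.5), (9.0, 20.0), 90.0) [ 0.4968 -0.0697  0.044 ] [array([ 0.5082, -0.0544]), array([ 0.5009, -0.0906]), array([ 0.4853, -0.0852]), array([ 0.4926, -0.0487])]
[255.2125
[... 6133 characters left out ...]
534  365.5922] [196 358  27  17 103] ((208.30003356933594, 364.10003662109375), (11.180339813232422, 29.06888198852539), 63.43495178222656) [-0.0798 -0.0818  0.044 ] [array([-0.0768, -0.0451]), array([-0.0526, -0.1136]), array([-0.0827, -0.1183]), array([-0.1077, -0.0491])]
[229.2279 375.9044] [220 363  19  21 136] ((229.0, 373.0), (18.0, 20.0), 0.0) [-0.1148 -0.1233  0.044 ] [array([-0.1398, -0.0954]), array([-0.0821, -0.1093]), array([-0.0904, -0.1505]), array([-0.1483, -0.1376])]
[ 60.4537 382.4802] [  0 382 126   2 227] ((62.5, 382.5), (1.0, 125.0), 90.0) [-0.0636  0.2734  0.044 ] [array([-0.0325,  0.4194]), array([-0.0918,  0.1264]), array([-0.0947,  0.1273]), array([-0.0353,  0.4207])]
```

View pics/w8.png

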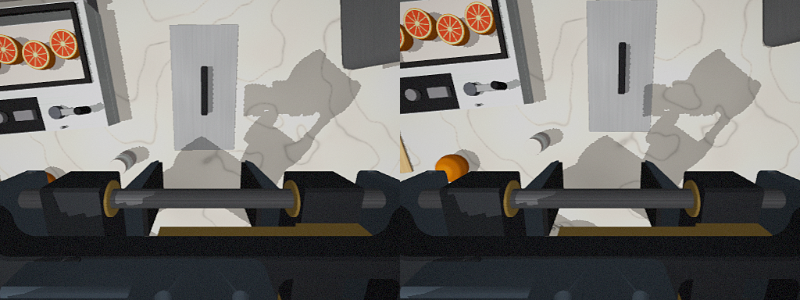

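Both views put the handle at about (0.482, -0.362) with yaw about -11°. I'll check its height and that the plate is centred under it, then grasp and carry the cover.

Run:
```python
from h import *
import pickle
(ca,A),(cb,B)=pickle.load(open("wc.pkl","rb"))
x,e=tri((ca,(261.5,115.5)),(cb,(284,87))); print("handle tri",x,e)
q=np.array([(170,25),(239,24),(234,150),(174,150)])*1.28
P=np.array([plane(ca,p,.006) for p in q]);print("plate",P.mean(0),np.linalg.norm(np.diff(P,axis=0),axis=1))
h=np.array([.4823,-.3615]); y=np.deg2rad(-101.0)
if abs(x[2]-.04)>.008 or e>.004 or np.linalg.norm(P.mean(0)[:2]-h)>.006: raise SystemExit("check")
arm.grip(.05); arm.move_to(at(h,.12),down(y)); arm.move_l(at(h,.05),feed=.15); arm.move_l(at(h,.019),feed=.06)
print("F",arm.current_force()); arm.grip(.005); print("w",arm.current_width(),arm.current_grasp_force())
if arm.current_width()<.012: raise SystemExit("missed")
arm.move_l(at(h,.10),feed=.08); print("lifted",arm.current_force(),arm.current_width())
arm.move_l(at(h,.26),feed=.2)
arm.move_to(at(WELL,.26),RS); print(arm.current_force(),arm.current_joint_positions(),arm.current_t())
s=arm.snapshot("side");w=arm.snapshot("wrist")
cv2.imwrite("pics/s9.png",np.hstack([cv2.resize(i[:,:,::-1],(400,300)) for i in (s,w)]))
```

```text
handle tri [ 0.4832 -0.3625  0.0346] 5.240844306760953e-05
plate [ 0.4803 -0.3621  0.006 ] [0.1597 0.3008 0.1607]
F [-0.3719  0.4202  0.3452]
w 0.01597806187582141 29.998762607574463
lifted [-0.4128  0.265  -4.1878] 0.015353440499744497
[-0.4609 -0.3996 -3.2294] [-4.8917 27.0974 71.6463 -0.0189 81.2788  1.8767] 77.075
```

View pics/s9.png

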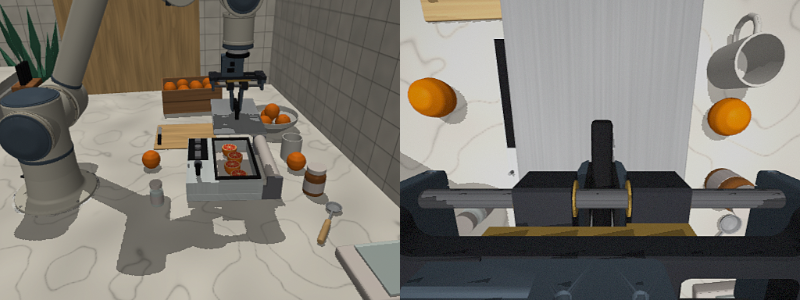

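The cover is held square and level above the well, and the side view shows the halves are undisturbed. Lower, press, release, then press again from above.

Run:
```python
from h import *
w=WELL
arm.move_l(at(w,.125),feed=.15); arm.sleep(.3); f0=arm.current_force()[2]; print(f0)
z=.110; arm.move_l(at(w,z),feed=.05)
while z>.093:
    z-=.001; arm.move_l(at(w,z),feed=.02); f=arm.current_force()[2]-f0; print(round(z,4),np.round(arm.current_ee_pos()[2]+D,4),round(f,1))
    if f>25: break
arm.grip(.05); print(arm.current_force())
arm.move_l(at(w,.20),feed=.2)
arm.grip(0); arm.move_l(at(w,.135),feed=.15); arm.sleep(.2); f0=arm.current_force()[2]
z=.128
while z>.112:
    z-=.001; arm.move_l(at(w,z),feed=.02); f=arm.current_force()[2]-f0; print(round(z,4),np.round(arm.current_ee_pos()[2]+D,4),round(f,1))
    if f>25: break
arm.move_l(at(w,.20),feed=.2)
arm.move_l(at(w-[.12,0],.36),feed=.3); s=arm.snapshot("side");wr=arm.snapshot("wrist")
cv2.imwrite("pics/s10.png",np.hstack([cv2.resize(s[150:270,200:360,::-1],(400,300)),cv2.resize(wr[:,:,::-1],(400,300))]));cv2.imwrite("pics/s10w.png",wr[:,:,::-1])
print(arm.current_t())
```

```text
-4.296602973159839
0.109 0.1091 0.2
0.108 0.108 -0.1
0.107 0.1069 0.0
0.106 0.1059 0.4
0.105 0.1049 0.2
0.104 0.1039 0.9
0.103 0.1029 0.4
0.102 0.1021 2.9
0.101 0.1012 6.8
0.1 0.1 6.1
0.099 0.099 5.6
0.098 0.098 5.4
0.097 0.097 4.6
0.096 0.0959 4.5
0.095 0.0956 14.2
0.094 0.0954 27.2
[ 0.0966 -0.1191 -0.3499]
0.127 0.1269 1.8
0.126 0.126 -0.0
0.125 0.125 0.2
0.124 0.1239 0.5
0.123 0.1229 0.1
0.122 0.1219 -0.1
0.121 0.1209 1.5
0.12 0.1203 5.0
0.119 0.1202 19.4
0.118 0.1202 33.9
90.25
```

View pics/s10.png

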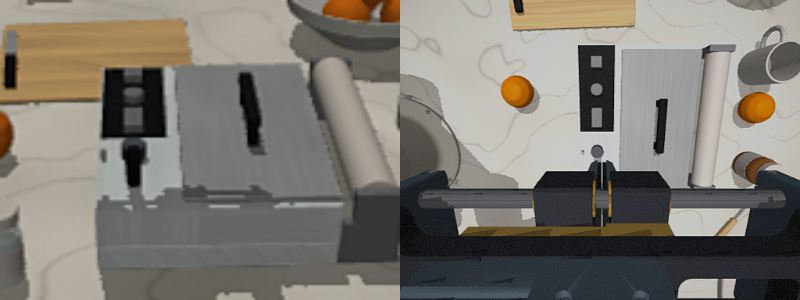

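The cover is home: it sank 7 mm, the handle top stopped at 0.1203 against an expected 0.1205, and the picture shows it square. That also confirms the tip offset. Now the lever, pushed with closed fingers while the tool turns with it.

```bash
cat >> h.py <<'E'
def lev(th,gap=0.,z=.102):
    """closed-finger pose behind the lever post at lever angle th, gap in mm off it"""
    o=8+13.5+gap
    return at(sw(-85-70*np.sin(th)+o*np.cos(th),-60-70*np.cos(th)-o*np.sin(th)),z),down(YAW-th)
E
python3 - <<'E'
from h import *
arm.grip(0)
p,R=lev(0,12,.2); arm.move_to(p,R); p,_=lev(0,12); arm.move_l(p,feed=.15); arm.sleep(.2)
f0=arm.current_force(); print("f0",f0)
u=np.array([np.cos(YAW),np.sin(YAW),0]);
for k in range(2):
    for th in [0,.2,.4,.6,.8,1.0,1.1,1.16,1.2,1.23,1.26]:
        p,R=lev(th); arm.move_l(p,R,feed=.08); f=arm.current_force()-f0
        t=np.array([np.cos(YAW-th),np.sin(YAW-th),0]); ft=f@t
        print(k,th,round(ft,1),np.round(f[2],1))
        if th>1.1 and ft>14: break
    if k==0:
        cv2.imwrite("pics/l11.png",arm.snapshot("side")[:,:,::-1])
    arm.sleep(.2)
    for b in [.9,.6,.3,0]:
        p,R=lev(b); arm.move_l(p,R,feed=.12)
    p,R=lev(0,12); arm.move_l(p,R,feed=.1); arm.sleep(.4)
print(arm.current_force()-f0,arm.current_t())
s=arm.snapshot("side");cv2.imwrite("pics/l12.png",np.hstack([cv2.resize(x[150:270,180:340],(400,300)) for x in (cv2.imread("pics/l11.png"),s[:,:,::-1])]))
E
```

```text
f0 [-0.4045  0.2932 -0.5498]
0 0 0.4 0.1
0 0.2 3.0 1.3
0 0.4 3.2 1.5
0 0.6 2.9 0.7
0 0.8 4.7 0.1
0 1.0 4.8 -0.6
0 1.1 5.3 1.0
0 1.16 6.2 0.5
0 1.2 5.4 0.5
0 1.23 5.3 0.9
0 1.26 12.3 -1.1
1 0 0.7 0.4
1 0.2 2.7 0.1
1 0.4 2.4 -0.1
1 0.6 4.0 -1.2
1 0.8 4.1 -0.4
1 1.0 6.1 -1.0
1 1.1 5.1 0.1
1 1.16 4.8 0.1
1 1.2 5.4 0.8
1 1.23 4.8 -0.4
1 1.26 12.7 -1.5
[-0.0797 -0.3825  0.7095] 104.3833
```

View pics/l12.png

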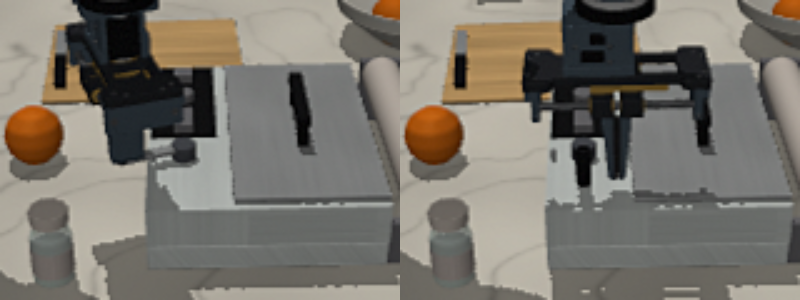

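On the left, the lever is at its stop (force rising from 5 to 12 N). On the right, it has sprung back to rest and the cover is still home. Now the keys, in order.

Run:
```python
from h import *
arm.grip(0)
e=arm.current_ee_pos(); arm.move_l(e+[0,0,.06],feed=.2)
for n,k in [("round",(.515,.0936)),("square",(.5214,.146)),("bar",(.5082,.0362))]:
    k=np.array(k); d=k-WELL; print(n,"sealer mm",1000*np.array([_c:=np.cos(YAW)*d[0]+np.sin(YAW)*d[1],-np.sin(YAW)*d[0]+np.cos(YAW)*d[1]])+[45,0])
    arm.move_to(at(k,.14),RS); arm.move_l(at(k,.100),feed=.1); arm.sleep(.3); f0=arm.current_force()[2]
    z=.090; log=[]
    while z>.075:
        z-=.001; arm.move_l(at(k,z),feed=.02); f=arm.current_force()[2]-f0; log.append((round(z,3),round(arm.current_ee_pos()[2]+D,4),round(f,1)))
        if f>14: break
    print(log); arm.sleep(.2)
    arm.move_l(at(k,.14),feed=.08); arm.sleep(.2)
arm.move_l(at(k,.30),feed=.25); arm.move_to(at((.42,.25),.36),RS); arm.sleep(.5)
t,s=arm.snapshot("top"),arm.snapshot("side")
cv2.imwrite("pics/f13.png",np.hstack([cv2.resize(x[:,:,::-1],(400,300)) for x in (t,s)]));cv2.imwrite("pics/ft.png",t[:,:,::-1])
print(arm.current_t())
```

```text
round sealer mm [-85.8985  72.7386]
[(0.089, np.float64(0.089), np.float64(-0.5)), (0.088, np.float64(0.088), np.float64(-0.6)), (0.087, np.float64(0.087), np.float64(0.9)), (0.086, np.float64(0.086), np.float64(2.0)), (0.085, np.float64(0.085), np.float64(3.4)), (0.084, np.float64(0.084), np.float64(3.7)), (0.083, np.float64(0.083), np.float64(3.4)), (0.082, np.float64(0.082), np.float64(5.2)), (0.081, np.float64(0.0816), np.float64(16.9))]
square sealer mm [-85.6063 125.5272]
[(0.089, np.float64(0.089), np.float64(0.8)), (0.088, np.float64(0.088), np.float64(0.3)), (0.087, np.float64(0.087), np.float64(0.1)), (0.086, np.float64(0.086), np.float64(1.5)), (0.085, np.float64(0.085), np.float64(2.2)), (0.084, np.float64(0.084), np.float64(3.2)), (0.083, np.float64(0.083), np.float64(3.6)), (0.082, np.float64(0.082), np.float64(4.3)), (0.081, np.float64(0.0816), np.float64(15.6))]
bar sealer mm [-86.0093  14.9374]
[(0.089, np.float64(0.089), np.float64(-0.0)), (0.088, np.float64(0.088), np.float64(0.3)), (0.087, np.float64(0.087), np.float64(-0.5)), (0.086, np.float64(0.086), np.float64(1.9)), (0.085, np.float64(0.085), np.float64(2.8)), (0.084, np.float64(0.084), np.float64(3.0)), (0.083, np.float64(0.083), np.float64(3.8)), (0.082, np.float64(0.082), np.float64(4.6)), (0.081, np.float64(0.0816), np.float64(17.1))]
123.65
```

View pics/f13.png

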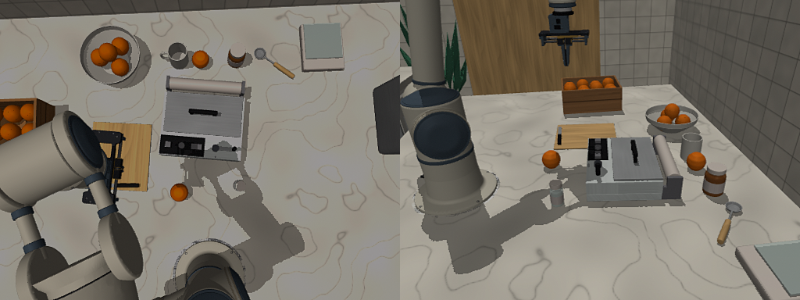

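The end state shows the cover square over the well, the lever at rest, and the arm clear. All three keys bottomed at 5 mm. I'll check the cover's centring by its handle and hand in.

Run:
```python
from h import *
t=cv2.imread("pics/ft.png")[:,:,::-1];b=dark(t,(235,290,130,155));r=quad(b[2])[1];c=arm.get_calibration("top")
x=plane(c,r[0],.1205)[:2];print(x-WELL,r)
if np.linalg.norm(x-WELL)<.006: arm.sign_off(); print("signed off")
```

```text
[-0.0022 -0.0028] ((259.9117431640625, 143.3529510498047), (36.529197692871094, 6.757043838500977), 5.90614128112793)
the job is handed in; nothing more can be done
signed off
```

The job is handed in: all four orange halves are in the well cut face up, the cover is fully home and square, the lever had two full strokes, and the round, square and bar keys were pressed fully down in that order.

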